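# Touch-bar function check

### The arm

A 7-joint arm with a two-finger parallel gripper is mounted at the origin on the work surface; the furniture and walls round the work are solid. World frame = base frame: x ahead of the robot, y to its left, z up, the work surface at z = 0. Lengths are in mm, angles in degrees, forces in N, time in s.
With the tool pointing down it reaches from about 425 to 950 mm from the base axis. Payload 16.7 kg.
Tool frame: the origin (TCP) lies between the finger pads, 19 mm behind the fingertips; this is the grasp point; z points along the fingers, y is the line along which they close (so a half turn about z gives the same grasp; the last joint's range is limited). The gripper opens to 94 mm and grips with 3 to 60 N. Pads are 16 mm wide; open, the fingers measure 119 mm over their backs; the gripper's body (75 mm by 177 mm) begins 78 mm behind the grasp point.
Start: joints at [-73.883, 24.414, 4.234, 92.017, -1.954, 63.644, -3.845], TCP at [281.878, 613.286, 224.267] pointing down, gripper open.
Joint ranges: [-163.25, 163.25], [-28.42, 122.38], [-70.27, 78.77], [12.13, 141.07], [-58.53, 238.53], [9.26, 117.41], [-156.51, 156.51]. Speed limits (degrees/s): [108.29, 108.29, 136.94, 136.94, 172.46, 172.46, 172.46].

### API

Orientations are given as [roll, pitch, yaw] about the fixed x, y, z axes, in that order (R = Rz(yaw) Ry(pitch) Rx(roll)).
In Python, from plant import bot, imaging gives the robot as it stands.
- The arm moves only by the shell command python3 -m crank 'ROWS' [OPENING] [FORCE]. ROWS is a JSON object whose one key "moves" holds a list of rows, each a list of 4 numbers: the shift along the tool's x, y, z in cm, then the turn about the tool's z in degrees. A call has 1 to 10 rows; each row shifts and turns the commanded pose from where the row before left it, along the tool's axes as they then stand; what a row does not reach is not made up. A row lasts 1/12 s, in which the tool goes at most 41.7 mm and 7.16 degrees, less where a joint would pass 70% of its speed; a pose out of reach is approached as far as the arm can. A call is refused whole if a number of a shift passes 4.17 or a number of a turn 7.16, either way. A call with a gripper value outside its range is refused whole. OPENING is the closure, from 0 (fully open) to 1 (shut), set as the call begins (- or left out, the last holds). The fingers move at their own pace and stop on an object; FORCE is the grip in N (left out, the last holds). Time passes only in rows, so rows that do not move let the fingers close. It gives the time, the measured TCP pose, the force, the opening and the grip force at its end, in the units of the state.
- bot.observe(): the state, without advancing time (a new reading comes with each control period).
- imaging.read_camera(name): name is "side" or "top" or "wrist"; returns the picture (384x512x3 uint8, red, green, blue); there is no depth.
- imaging.camera_model(name): a dict with "camera_matrix" (3x3 intrinsics, pixels), "xyz" and "attitude" of the camera in the world. Camera axes: x right, y down, z forward; pixel columns grow to the right and rows downward; lengths in mm; the calibration is good to about 2 mm. The wrist camera is an equidistant fisheye: a pixel r from the principal point sees the ray r / f radians off the axis. A picture is of the moment at which its call begins: read the wrist's pose just before it. camera_model takes no time and is no camera call; for the wrist camera it gives the pose at the moment of the call.
- bot.hand_in(): hands the job in; it is judged then, once.
The state is a dict: "time": time; "joint_positions": joint angles; "joint_vel": joint speeds; "effort": joint torques, N m; "ee_pos": TCP position; "tcp_rot": TCP orientation; "ft_force": force on the tool from outside, world axes, zero at the start; "ft_torque": the same for the moment, N m; "gripper_width": opening from 0.0 (shut) to 1.0 (fully open); "grasp_force": force on a finger pad.
Only numpy, scipy, OpenCV 4.12 (cv2) and the standard library are available. Lean on these libraries where they do the work, as an engineer would, in place of code of your own. Each camera call takes 0.05 s, during which the arm holds its last target. There are 200 camera calls.

### The job

Check the sprung touch bar: with closed fingertips pointing down, press gently on its end beside the green disc and trace the yellow line, round both bends, to the end beside the red disc, keeping the bar partly pressed all the way: never let it come up in between, never push it down to its stop. Finish there, holding: the program ends with the fingertips still resting on the red end and the bar still partly pressed. Only touch the bar; grasp nothing, and leave the things around it where they are.

Things in the scene. Friction and masses are not known exactly. Their poses are not given: they have to be found in the camera images.
- touch_bar_base: fixed low aluminium housing that follows the bar's Z-shaped course, 60 mm wide, top 18 mm above the work surface. Origin: centre of its underside, below the middle of the bar; z up. In its frame the bar's centre line runs straight through (45,-130), (45,-45), (-45,45), (-45,130) mm (x, y): two end runs of 85 mm along y and a middle run of 127 mm at 45 degrees between them.
- touch_bar (a joint): How far the bar is pressed straight down, m: 0 up, 0.012 on its stop; 0.002 to 0.011 is partly pressed. Black bar, yellow line along its top, one rigid Z-shaped piece 22 mm wide; top 36 mm above the work surface when up. Pressed anywhere, the whole bar sinks level. Its spring takes about 2 N to start, 8 N to reach the stop, and pushes it back up when let go.
- end_a (a point): fixed point at the height of the unpressed bar's top, on the yellow line, where the bar's right-hand end run (frame y negative) ends; the bar is rounded off 11 mm further on. Either disc may be beside it.
- bend_a (a point): fixed point on the yellow line at the bend next to end_a, height of the unpressed top
- bar_middle (a point): fixed point on the yellow line halfway along the bar, height of the unpressed top
- bend_b (a point): fixed point on the yellow line at the bend next to end_b, height of the unpressed top
- end_b (a point): fixed point on the yellow line at the bar's other end (frame y positive), height of the unpressed top
- green_disc: fixed green disc on the housing, 24 mm across, 3 mm thick, its top 21 mm above the work surface, lying 28 mm past one end point of the bar: start here. It is at end_a or at end_b. Origin: centre of its underside.
- red_disc: fixed red disc like the green one, at the other end of the bar: finish here
- tape_roll: white tape roll lying flat, 66 mm across, 19 high; loose, stands near the bar, not to be moved. Origin: centre of its underside
- bulldog_clip: black bulldog clip, 42x40x17 mm; loose, stands near the bar, not to be moved. Origin: centre of its underside
- steel_cup: steel cup, 63 mm across, 48 high; loose, stands near the bar, not to be moved. Origin: centre of its underside
- marker: white marker with blue cap lying down, 130 mm long, 16 thick; loose, stands near the bar, not to be moved. Origin: centre of its underside
- mould_9: blue closed mould standing upright, 74x36 mm, 94 high; loose, stands near the bar, not to be moved. Origin: centre of its underside
- dish: clear shallow dish, 61 mm across, 13 high; loose, stands near the bar, not to be moved. Origin: centre of its underside
- tally_counter: grey tally counter lying flat, 42x49x20 mm; loose, stands near the bar, not to be moved. Origin: centre of its underside

How it is judged:
By the outcome, as a careful person would: the job done as asked, in the order asked, and still so for the second after the job is handed in, while the arm keeps its last pose, push and grip.
It also fails if it takes over 46 s, if anything falls off the work surface, if the arm or the gripper's body presses on something with over 40 N, if the wrist force passes 120 N, or if a joint passes its speed limit or range.

## Working session

There is one attempt and no reset: what is moved stays moved. The work goes in short steps, Python scripts to look and compute and a shell command to move; the robot and the scene stay as the last step left them, time stands still between calls to the robot, and variables do not carry over. Pictures are saved under pics/ and viewed, at most 10 in all, crops included, and the job is handed in when it is done.

```bash
mkdir -p pics; ls; python3 - <<'E'
from plant import bot, imaging
import cv2
s=bot.observe(); print(s)
for n in ("top","side"):
    im=imaging.read_camera(n); cv2.imwrite(f"pics/{n}0.png",im[:,:,::-1]); m=imaging.camera_model(n); print(n,m)
E
```

```text
pics
{'time': 0.0, 'joint_positions': array([-73.88419128,  24.45088846,   4.23180687,  92.05181202,
        -1.95323185,  63.64348014,  -3.84433569]), 'joint_vel': array([ 0.09364398, -0.1378268 , -0.08190038,  0.10421461, -0.05459391,
        0.06025675, -0.03555692]), 'effort': array([-2.66998322e-04, -9.35827303e+01,  3.66643578e+00, -4.54208922e+01,
       -4.89638688e-02,  2.02000549e-02,  1.57228419e-04]), 'ee_pos': array([281.72418401, 612.94240723, 223.56474693]), 'tcp_rot': array([-1.79926251e+02,  6.23646362e-03,  1.55316698e+02]), 'ft_force': array([-1.03014797, -0.24011127, -0.27252312]), 'ft_torque': array([0.06108041, 0.02532678, 0.02880069]), 'grasp_force': 0.0, 'gripper_width': 1.0015564632010383}
top {'camera_matrix': array([[394.72059111,   0.        , 255.91102414],
       [  0.        , 394.72059111, 192.27673058],
       [  0.        ,   0.        ,   1.        ]]), 'xyz': array([ 359.33787778,   36.40263038, 1080.41783616]), 'attitude': array([-1.66574591e+02,  4.58431904e-02, -9.14506599e+01])}
side {'camera_matrix': array([[464.81480665,   0.        , 248.22548457],
       [  0.        , 464.81480665, 190.64701592],
       [  0.        ,   0.        ,   1.        ]]), 'xyz': array([ 341.61982922, -715.90446471,  613.31678972]), 'attitude': array([-123.45918304,    1.41086701,  -18.35059021])}
```

View pics/top0.png

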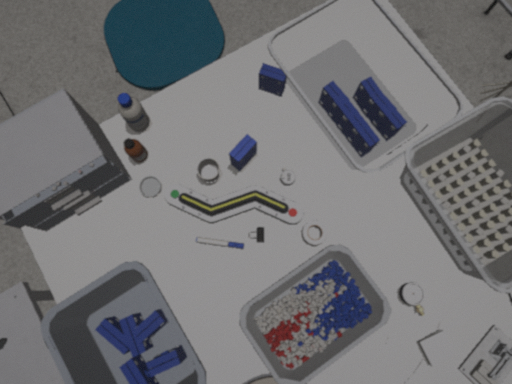

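View pics/side0.png

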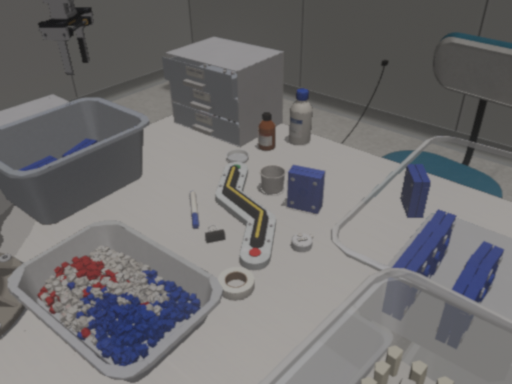

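The top view shows the green disc at about (174,194) and the red disc at (293,212), with the yellow Z between them. The side view agrees, with green at (237,168) and red at (255,253). The blue mould and the cup stand on the far side of the bar.

```bash
cat > h.py <<'E'
import numpy as np, cv2
from scipy.spatial.transform import Rotation as R
from plant import bot, imaging
def ray(m,px,z):
    px=np.atleast_2d(np.asarray(px,float)); K=m["camera_matrix"]
    d=np.c_[(px-K[:2,2])/np.diag(K)[:2],np.ones(len(px))]@R.from_euler('xyz',m["attitude"],degrees=True).as_matrix().T
    return m["xyz"]+d*((z-m["xyz"][2])/d[:,2])[:,None]
F=np.array([[45,-130],[45,-45],[0,0],[-45,45],[-45,130]],float); D=np.array([[45,-158],[-45,158]],float)
E
python3 - <<'E'
from h import *
for n,near in (("top",[(174,194),(293,212)]),("side",[(237,168),(255,253)])):
    m=imaging.camera_model(n); hsv=cv2.cvtColor(cv2.imread(f"pics/{n}0.png"),cv2.COLOR_BGR2HSV).astype(int)
    H,S,V=hsv[...,0],hsv[...,1],hsv[...,2]
    yy,xx=np.mgrid[:384,:512]; P=[]
    for c,(mask) in zip(near,[(H>40)&(H<90)&(S>80),((H<8)|(H>172))&(S>90)]):
        k=mask&(np.hypot(xx-c[0],yy-c[1])<13); w=(S*k).astype(float)
        px=((xx*w).sum()/w.sum(),(yy*w).sum()/w.sum()); P.append(ray(m,px,21)[0]); print(n,k.sum(),np.round(px,1),np.round(P[-1],1))
    g,r=[p[:2] for p in P]; print("dist",np.linalg.norm(r-g),"want",np.linalg.norm(D[1]-D[0]))
    k=(H>18)&(H<36)&(S>90)&(np.minimum.reduce([np.hypot(xx-c[0],yy-c[1]) for c in near])<75)
    # restrict to biggest component
    q,l,st,_=cv2.connectedComponentsWithStats(cv2.dilate(k.astype(np.uint8),np.ones((3,3)))); j=1+np.argmax(st[1:,4]); k&=(l==j)
    Y=ray(m,np.c_[xx[k],yy[k]],36)[:,:2]
    for name,(a,b) in {"green=A":(g,r),"green=B":(r,g)}.items():
        v=b-a; f=D[1]-D[0]; th=np.arctan2(v[1],v[0])-np.arctan2(f[1],f[0]); M=np.array([[np.cos(th),-np.sin(th)],[np.sin(th),np.cos(th)]])
        o=(a+b)/2; Q=(Y-o)@M
        def ds(p,u,v): t=np.clip((p-u)@(v-u)/((v-u)@(v-u)),0,1); return np.linalg.norm(p-u-t[:,None]*(v-u),axis=1)
        e=np.min([ds(Q,F[i],F[i+1]) for i in (0,1,2,3)],axis=0)
        print(name,len(Y),"origin",o.round(1),"yaw",np.degrees(th).round(2),"line err",e.mean().round(2),e.max().round(1),"range y",Q[:,1].min().round(),Q[:,1].max().round(),"mean off",(Q.mean(0)).round(1)); print((F@M.T+o).round(1).tolist())
E
```

```text
top 33 [174.4 193.5] [614.4 255.6  21. ]
top 45 [292.3 211.9] [554.5 -66.9  21. ]
dist 328.0708221148347 want 328.5665838152139
green=A 368 origin [584.5  94.4] yaw -206.42 line err 2.3 5.0 range y -134.0 132.0 mean off [ 0.5 -2.1]
[[602.0, 230.8], [564.2, 154.7], [584.5, 94.4], [604.8, 34.0], [566.9, -42.1]]
green=B 368 origin [584.5  94.4] yaw -26.42 line err 2.3 5.0 range y -132.0 134.0 mean off [-0.5  2.1]
[[566.9, -42.1], [604.8, 34.0], [584.5, 94.4], [564.2, 154.7], [602.0, 230.8]]
side 1 [238. 166.] [621.3 255.4  21. ]
side 72 [254.6 251.6] [554.4 -67.   21. ]
dist 329.3382488297154 want 328.5665838152139
green=A 332 origin [587.8  94.2] yaw -207.63 line err 3.38 9.9 range y -127.0 132.0 mean off [-3.5 13.3]
[[608.3, 230.2], [568.8, 154.9], [587.8, 94.2], [606.9, 33.5], [567.4, -41.8]]
green=B 332 origin [587.8  94.2] yaw -27.63 line err 3.38 9.9 range y -132.0 127.0 mean off [  3.5 -13.3]
[[567.4, -41.8], [606.9, 33.5], [587.8, 94.2], [568.8, 154.9], [608.3, 230.2]]
```

```bash
cat > d.py <<'E'
import sys; from h import *
s=bot.observe(); M=R.from_euler('xyz',s["tcp_rot"],degrees=True)
print("t",round(s["time"],2),"pos",s["ee_pos"].round(1),"rot",s["tcp_rot"].round(1),"F",s["ft_force"].round(2),"w",round(s["gripper_width"],2),"j",s["joint_positions"].round())
p=s["ee_pos"]
for a in sys.argv[1:]:
    t=np.array(eval(a),float); print(a,"tool cm",(M.inv().apply(t-p)/10).round(2)); p=t
E
python3 -m crank '{"moves":[[-2.5,-1.95,-0.4,0],[-2.5,-1.95,-0.4,0],[-2.5,-1.95,-0.4,0],[-2.5,-1.95,-0.4,0],[-2.5,-1.95,-0.4,0],[-2.5,-1.95,-0.4,0],[-2.5,-1.95,-0.4,0],[-2.5,-1.95,-0.4,0],[-2.5,-1.95,-0.4,0],[-2.5,-1.95,-0.4,0]]}' 1 10
python3 d.py 602,231,110
```

```text
time: 0.93
ee_pos: [427.9, 330.1, 264.3]
tcp_rot: [-180.0, -0.0, 155.3]
ft_force: [0.7, 0.2, -0.4]
gripper_width: 0.326
grasp_force: 0.0
t 0.93 pos [427.9 330.1 264.3] rot [-180.    -0.   155.3] F [ 0.69  0.21 -0.37] w 0.33 j [-55.  10.  11. 107.  -2.  63.  23.]
602,231,110 tool cm [-19.96  -1.73  15.43]
```

```bash
python3 -m crank '{"moves":[[-2,-0.17,1.2,0],[-2,-0.17,1.2,0],[-2,-0.17,1.2,0],[-2,-0.17,1.2,0],[-2,-0.17,1.2,0],[-2,-0.17,1.2,0],[-2,-0.17,1.2,0],[-2,-0.17,1.2,0],[-2,-0.17,1.2,0],[-2,-0.17,1.2,0]]}' 1 10
python3 -m crank '{"moves":[[0,0,1,0],[0,0,1,0],[0,0,1,0],[0,0,0,0],[0,0,0,0]]}'
python3 d.py 602,231,70
python3 - <<'E'
from h import *
m=imaging.camera_model("wrist"); print(m)
w=imaging.read_camera("wrist"); s=imaging.read_camera("side"); t=imaging.read_camera("top")
o=np.hstack([w,s[120:312,150:406].repeat(2,0).repeat(2,1)])
cv2.imwrite("pics/c1.png",cv2.resize(o,(800,300))[:,:,::-1]);cv2.imwrite("pics/t1.png",cv2.resize(t[140:240,140:340],(800,400),interpolation=2)[:,:,::-1])
E
```

```text
time: 1.77
ee_pos: [602.8, 232.1, 143.3]
tcp_rot: [-180.0, -0.0, 155.3]
ft_force: [0.3, -0.6, 1.2]
gripper_width: 0.006
grasp_force: 0.0
time: 2.18
ee_pos: [601.3, 233.4, 113.9]
tcp_rot: [-180.0, -0.1, 155.4]
ft_force: [-0.5, 0.2, 0.6]
gripper_width: 0.008
grasp_force: 0.0
t 2.18 pos [601.3 233.4 113.9] rot [-1.800e+02 -1.000e-01  1.554e+02] F [-0.54  0.17  0.6 ] w 0.01 j [-38.  29.  14. 102.  -9.  50.  46.]
602,231,70 tool cm [-0.16 -0.18  4.39]
{'camera_matrix': array([[297.31863964,   0.        , 256.85892297],
       [  0.        , 297.31863964, 194.19721645],
       [  0.        ,   0.        ,   1.        ]]), 'xyz': array([527.4601156 , 267.89519458, 273.93278038]), 'attitude': array([1.63643840e+02, 5.58660139e-02, 6.53324867e+01])}
```

View pics/c1.png

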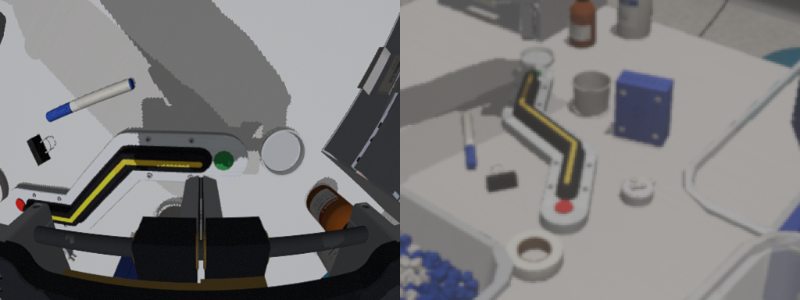

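View pics/t1.png

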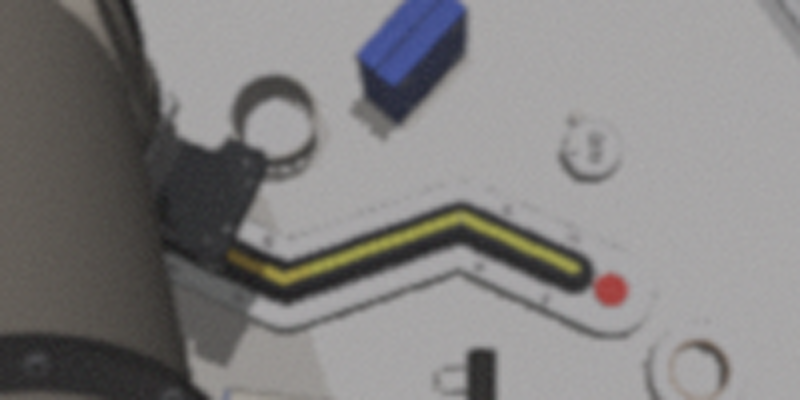

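The wrist view shows the green disc at about (285,205) in full-size pixels, with the line, both bends and the red disc all visible. The closed tips are above the green end, and everything around it is clear. I'll check the top-view estimate against this closer view.

```bash
cat >> h.py <<'E'
def wray(m,px,z):
    px=np.atleast_2d(np.asarray(px,float)); K=m["camera_matrix"]; q=(px-K[:2,2])/K[0,0]; r=np.linalg.norm(q,axis=1)+1e-9
    d=np.c_[q*(np.sin(r)/r)[:,None],np.cos(r)]@R.from_euler('xyz',m["attitude"],degrees=True).as_matrix().T
    return m["xyz"]+d*((z-m["xyz"][2])/d[:,2])[:,None]
E
python3 - <<'E'
from h import *
m=imaging.camera_model("wrist"); im=imaging.read_camera("wrist"); hsv=cv2.cvtColor(im,cv2.COLOR_RGB2HSV).astype(int); H,S,V=[hsv[...,i] for i in range(3)]
yy,xx=np.mgrid[:384,:512]
for n,k in (("green",(H>40)&(H<90)&(S>80)&(np.hypot(xx-285,yy-205)<25)),("red",((H<8)|(H>172))&(S>120)&(np.hypot(xx-28,yy-262)<20))):
    print(n,k.sum(),wray(m,(xx[k].mean(),yy[k].mean()),21)[0].round(1), xx[k].min(),xx[k].max())
k=(H>18)&(H<36)&(S>90)&(xx<285)&(yy>180)&(yy<290)
Y=wray(m,np.c_[xx[k],yy[k]],36)[:,:2]
P=np.array([[602,230.8],[564.2,154.7],[604.8,34],[566.9,-42.1]])
for a,b in zip(P[:-1],P[1:]):
    L=np.linalg.norm(b-a);u=(b-a)/L; n=np.array([-u[1],u[0]]); t=(Y-a)@u; e=(Y-a)@n; g=(t>12)&(t<L-12)&(abs(e)<15)
    print("seg",g.sum(),"normal",n.round(2),"off",np.median(e[g]).round(2),"slope mm/100",(np.polyfit(t[g],e[g],1)[0]*100).round(2), "t",t[g].min().round(),t[g].max().round())
E
```

```text
green 473 [614.9 256.   21. ] 262 297
red 128 [553.6 -65.3  21. ] 20 31
seg 610 normal [ 0.9  -0.44] off 0.76 slope mm/100 -0.15 t 12.0 73.0
seg 659 normal [0.95 0.32] off 0.96 slope mm/100 -0.38 t 13.0 115.0
seg 97 normal [ 0.9  -0.45] off 0.42 slope mm/100 0.99 t 12.0 33.0
```

Wrist, top and side views agree to about 1 mm. Next I'll descend to just above the bar.

```bash
python3 -m crank '{"moves":[[-0.13,-0.1,1,0],[-0.13,-0.1,1,0],[0,0,1,0],[0,0,1,0],[0,0,0.8,0],[0,0,0.5,0],[0,0,0,0],[0,0,0,0],[0,0,0,0]]}'
python3 d.py 602.8,230.5,49
```

```text
time: 3.13
ee_pos: [604.0, 229.9, 61.6]
tcp_rot: [180.0, 0.0, 155.3]
ft_force: [-0.1, -0.1, 0.4]
gripper_width: 0.008
grasp_force: 0.0
t 3.13 pos [604.  229.9  61.6] rot [180.    0.  155.3] F [-0.11 -0.12  0.41] w 0.01 j [-36.  32.  13. 104. -10.  45.  47.]
602.8,230.5,49 tool cm [0.14 0.01 1.26]
```

```bash
python3 -m crank '{"moves":[[0.1,0,0.2,0],[0,0,0.2,0],[0,0,0.2,0],[0,0,0,0],[0,0,0,0],[0,0,0,0]]}'; python3 -m crank '{"moves":[[0,0,0.1,0],[0,0,0.1,0],[0,0,0.1,0],[0,0,0,0],[0,0,0,0],[0,0,0,0]]}'; python3 -m crank '{"moves":[[0,0,0.1,0],[0,0,0.1,0],[0,0,0,0],[0,0,0,0],[0,0,0,0]]}';  python3 d.py
```

```text
time: 3.63
ee_pos: [602.8, 230.2, 55.3]
tcp_rot: [-180.0, -0.0, 155.3]
ft_force: [-0.1, -0.4, 0.3]
gripper_width: 0.004
grasp_force: 0.0
time: 4.13
ee_pos: [602.9, 230.2, 52.3]
tcp_rot: [-180.0, -0.0, 155.3]
ft_force: [-0.3, -0.1, 3.7]
gripper_width: 0.005
grasp_force: 1.7
time: 4.55
ee_pos: [602.8, 230.2, 50.3]
tcp_rot: [-180.0, -0.0, 155.3]
ft_force: [-0.3, 0.1, 5.1]
gripper_width: 0.006
grasp_force: 2.2
t 4.55 pos [602.8 230.2  50.3] rot [-180.    -0.   155.3] F [-0.33  0.09  5.12] w 0.01 j [-36.  33.  13. 104. -10.  44.  47.]
```

```bash
python3 -m crank '{"moves":[[0.013,-0.2,0.05,0],[0.013,-0.4,0,0],[0.013,-0.4,0,0],[0.013,-0.4,0,0],[0.013,-0.4,0,0],[0.013,-0.4,0,0],[0.013,-0.4,0,0],[0.013,-0.4,0,0],[0.013,-0.4,0,0],[0.013,-0.4,0,0]]}'; python3 d.py 565,154.5,50
```

```text
time: 5.38
ee_pos: [585.6, 195.9, 49.8]
tcp_rot: [-180.0, 0.0, 155.3]
ft_force: [1.8, 3.4, 4.5]
gripper_width: 0.005
grasp_force: 2.3
t 5.38 pos [585.6 195.9  49.8] rot [-180.     0.   155.3] F [1.83 3.36 4.49] w 0.0 j [-35.  31.  13. 108. -10.  42.  50.]
565,154.5,50 tool cm [ 0.15 -4.62 -0.02]
```

```bash
python3 -m crank '{"moves":[[0.013,-0.46,0,0],[0.013,-0.46,0,0],[0.013,-0.46,0,0],[0.013,-0.46,0,0],[0.013,-0.46,0,0],[0.013,-0.46,0,0],[0.013,-0.46,0,0],[0.013,-0.46,0,0],[0.013,-0.46,0,0],[0.013,-0.46,0,0]]}'; python3 -m crank '{"moves":[[0,0,0,0],[0,0,0,0]]}'; python3 d.py 565,154.5,49.8 605.5,34,49.8
```

```text
time: 6.22
ee_pos: [565.2, 154.6, 49.8]
tcp_rot: [180.0, 0.0, 155.3]
ft_force: [1.0, 3.0, 4.4]
gripper_width: 0.006
grasp_force: 2.3
time: 6.38
ee_pos: [564.8, 153.8, 49.6]
tcp_rot: [-179.9, -0.0, 155.3]
ft_force: [-0.7, -4.4, 3.8]
gripper_width: 0.003
grasp_force: 2.4
t 6.38 pos [564.8 153.8  49.6] rot [-179.9   -0.   155.3] F [-0.69 -4.39  3.84] w 0.0 j [-32.  29.  13. 112. -10.  40.  53.]
565,154.5,49.8 tool cm [ 0.02  0.07 -0.02]
605.5,34,49.8 tool cm [-8.72 -9.25  0.01]
```

```bash
python3 -m crank '{"moves":[[-0.29,-0.305,0,0],[-0.29,-0.305,0,0],[-0.29,-0.305,0,0],[-0.29,-0.305,0,0],[-0.29,-0.305,0,0],[-0.29,-0.305,0,0],[-0.29,-0.305,0,0],[-0.29,-0.305,0,0],[-0.29,-0.305,0,0],[-0.29,-0.305,0,0]]}'; python3 -m crank '{"moves":[[-0.29,-0.305,0,0],[-0.29,-0.305,0,0],[-0.29,-0.305,0,0],[-0.29,-0.305,0,0],[-0.29,-0.305,0,0],[-0.29,-0.305,0,0],[-0.29,-0.305,0,0],[-0.29,-0.305,0,0],[-0.29,-0.305,0,0],[-0.29,-0.305,0,0]]}';python3 d.py 605.5,34,49.8
```

```text
time: 7.22
ee_pos: [579.1, 114.7, 49.8]
tcp_rot: [-180.0, -0.0, 155.3]
ft_force: [-0.7, 3.9, 4.4]
gripper_width: 0.005
grasp_force: 2.4
time: 8.05
ee_pos: [592.7, 75.0, 49.8]
tcp_rot: [-180.0, -0.0, 155.3]
ft_force: [-0.9, 3.4, 4.8]
gripper_width: 0.007
grasp_force: 2.4
t 8.05 pos [592.7  75.   49.8] rot [-180.    -0.   155.3] F [-0.89  3.35  4.82] w 0.01 j [-24.  30.  14. 110. -10.  41.  61.]
605.5,34,49.8 tool cm [-2.87 -3.19 -0.  ]
```

```bash
python3 -m crank '{"moves":[[-0.285,-0.31,0,0],[-0.285,-0.31,0,0],[-0.285,-0.31,0,0],[-0.285,-0.31,0,0],[-0.285,-0.31,0,0],[-0.285,-0.31,0,0],[-0.285,-0.31,0,0],[-0.285,-0.31,0,0],[-0.285,-0.31,0,0],[-0.285,-0.31,0,0]]}'; python3 -m crank '{"moves":[[0,0,0,0],[0,0,0,0]]}'; python3 d.py 605.5,34,49.8 567.5,-42,49.8
python3 - <<'E'
from h import *
cv2.imwrite("pics/c2.png",np.hstack([imaging.read_camera("wrist")[120:320],imaging.read_camera("side")[130:330]])[:,:,::-1][:,::1][:, :1024][:, 0:1024][::1].copy() if 0 else cv2.resize(np.hstack([imaging.read_camera("wrist"),imaging.read_camera("side")]),(800,300))[:,:,::-1])
E
```

```text
time: 8.88
ee_pos: [605.7, 34.9, 49.8]
tcp_rot: [-180.0, -0.0, 155.3]
ft_force: [-0.5, 4.4, 4.9]
gripper_width: 0.006
grasp_force: 2.3
time: 9.05
ee_pos: [605.8, 34.0, 49.8]
tcp_rot: [-180.0, 0.0, 155.3]
ft_force: [0.7, -3.3, 4.2]
gripper_width: 0.003
grasp_force: 2.3
t 9.05 pos [605.8  34.   49.8] rot [-180.     0.   155.3] F [ 0.73 -3.34  4.17] w 0.0 j [-20.  30.  14. 109. -10.  41.  65.]
605.5,34,49.8 tool cm [ 0.03 -0.02  0.  ]
567.5,-42,49.8 tool cm [ 0.27 -8.49  0.01]
```

View pics/c2.png

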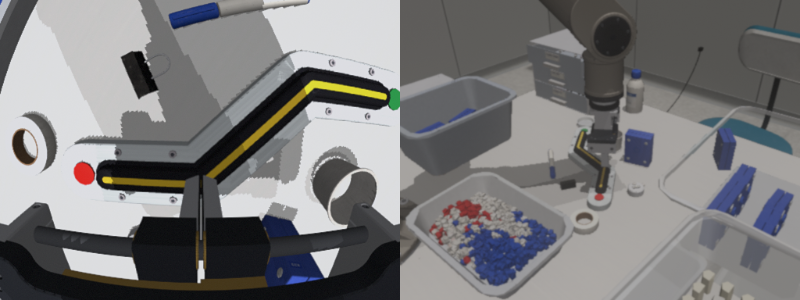

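The tips are on the second bend, at about (203,175) in the picture. The last run and the red disc at (84,173) lie ahead, and nothing has been disturbed.

```bash
python3 -m crank '{"moves":[[0.013,-0.42,0,0],[0.013,-0.42,0,0],[0.013,-0.42,0,0],[0.013,-0.42,0,0],[0.013,-0.42,0,0],[0.013,-0.42,0,0],[0.013,-0.42,0,0],[0.013,-0.42,0,0],[0.013,-0.42,0,0],[0.013,-0.42,0,0]]}'; python3 -m crank '{"moves":[[0.013,-0.42,0,0],[0.013,-0.42,0,0],[0.013,-0.42,0,0],[0.013,-0.42,0,0],[0.013,-0.42,0,0],[0.013,-0.42,0,0],[0.013,-0.42,0,0],[0.013,-0.42,0,0],[0.013,-0.42,0,0],[0.013,-0.42,0,0]]}';python3 d.py 567.5,-42,49.8
```

```text
time: 9.98
ee_pos: [586.6, -2.7, 49.8]
tcp_rot: [-180.0, -0.0, 155.3]
ft_force: [2.1, 3.5, 4.7]
gripper_width: 0.004
grasp_force: 2.3
time: 10.82
ee_pos: [567.9, -40.3, 49.8]
tcp_rot: [-180.0, -0.0, 155.3]
ft_force: [2.1, 4.7, 4.7]
gripper_width: 0.004
grasp_force: 2.3
t 10.82 pos [567.9 -40.3  49.8] rot [-180.    -0.   155.3] F [2.12 4.67 4.7 ] w 0.0 j [-13.  28.  14. 114. -10.  39.  72.]
567.5,-42,49.8 tool cm [-0.03 -0.17 -0.  ]
```

```bash
python3 -m crank '{"moves":[[0,-0.1,0,0],[0,0,0,0],[0,0,0,0],[0,0,0,0],[0,0,0,0],[0,0,0,0]]}'; python3 d.py 567.5,-42,49.8
python3 - <<'E'
from h import *
cv2.imwrite("pics/c3.png",cv2.resize(np.hstack([imaging.read_camera("wrist"),imaging.read_camera("side")]),(800,300))[:,:,::-1])
E
```

```text
time: 11.32
ee_pos: [567.4, -41.4, 49.6]
tcp_rot: [-180.0, -0.0, 155.3]
ft_force: [-1.4, -3.8, 4.6]
gripper_width: 0.005
grasp_force: 2.4
t 11.32 pos [567.4 -41.4  49.6] rot [-180.    -0.   155.3] F [-1.38 -3.77  4.59] w 0.0 j [-13.  28.  14. 114. -10.  39.  72.]
567.5,-42,49.8 tool cm [-0.04 -0.05 -0.02]
```

View pics/c3.png

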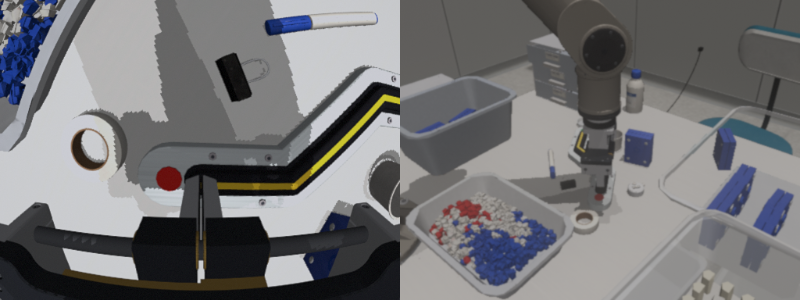

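The tips are resting on the red end of the bar, at about (203,178), right beside the red disc at (169,178). The force is about 4.6 N, so the bar is partly pressed.

```bash
python3 -c "
from plant import bot; print(bot.hand_in())"
```

```text
the job is handed in; nothing more can be done
None
```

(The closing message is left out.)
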